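# Clamp a milled block in a quick-clamp fixture

### The job

The milled block already lies in its nest in the quick-clamp fixture; clamp it. With a fingertip push the clamp strap round from the side until it comes to its stop over the block, and only then push the cam lever all the way down so that the foot presses on the block. Do not shift or lift the block, leave the loose things round the fixture where they stand, and take the fingers away at the end.

Things in the scene. Friction and masses are not known exactly. Their poses are not given: they have to be found in the camera images.
- fixture: Quick-clamp fixture, fixed to the worktop: dark steel base plate 82 (x) x 144 (y) x 16 mm; origin under the plate's centre, at worktop height, z up. The strap's pivot post stands at (0, -35) mm, the centre of the block's nest at (0, +40) mm. A stop pin (9 mm thick, top 61 mm above the worktop) stands at (17.5, 4) mm; three locating pins stand 10 mm high at the block's +y and +x sides.
- pivot (a point): Point on the strap's upright pivot axis, halfway up the strap's thickness, 56 mm above the worktop; it does not move with the strap.
- strap (a joint): Angle of the clamp strap about its upright pivot axis. 0: over the block, against its stop, pointing along the fixture's +y; positive: swung away anticlockwise seen from above (at angle a it points from the pivot along (-sin a, cos a) in the fixture's frame). Range 0 to 1.5. Stiff: 0.2 N m of friction, about 3 N at 68 mm from the pivot; stays where it is left.
- strap_side (a point): Point on the strap's long side face turned away from the block (the face to push), 68 mm out from the pivot, 56 mm above the worktop; moves with the strap. The strap is a steel bar 24 mm wide, reaching 92 mm out from the pivot, underside 48 mm and top 64 mm above the worktop. A screw spindle stands on it 75 mm from the pivot, up to 80 mm above the worktop.
- lever (a joint): Angle of the cam lever about its level hinge pin, which lies over the strap's pivot, 82 mm above the worktop, and turns with the strap. 0: raised, pointing 45 degrees up to the rear of the strap (away from the foot); it grows as the lever is pushed down, end stop at 0.70 (lever 5 degrees above level). Stiff: 0.28 N m of friction, about 6 N straight down at 50 mm from the pin; stays where left.
- lever_end (a point): Far end of the cam lever's middle line, 104 mm from its hinge pin; moves with the lever. The lever is a flat steel bar 13 mm wide and 8 mm thick with a black grip 18 mm wide and 13 mm thick along its last 48 mm. With the strap over the block it points to the fixture's -y.
- foot: Black rubber foot, 18 mm across, under the strap 75 mm from the pivot; origin at the centre of its underside. 4 mm over the block while the lever is at 0; it sinks 8.6 mm per radian of the lever and at the lever's stop presses on the block through a spring with about 10 N.
- block: Small milled aluminium block 30 x 60 x 20 mm with two holes, loose, lying in the nest on the plate, its 60 mm along the fixture's x; origin at the centre of its underside, 16 mm above the worktop; its top is 36 mm above the worktop.
- bush: Bystander: turned aluminium bush, 38 mm across, 22 mm high, loose on the worktop at the fixture's +y end, on the -x side; origin under its centre.
- ring: Bystander: setting ring, 46 mm across, 16 mm high, loose on the worktop at the fixture's -y end, on the -x side; origin under its centre.
- plug: Bystander: steel thread plug gauge, 87 mm long, 16 mm thick, lying to the right of the fixture; origin under its middle, length along its y.
- bottle: Bystander: small brown oil bottle, 34 mm across, 86 mm high, standing to the left of the fixture; origin under its centre.
Mind the look-alikes: they are no part of the job. There is more than one size of the block; the one meant has the size given above.

How it is judged:
By the outcome, as a careful person would: the job done as asked, in the order asked, and still so for the second after the job is handed in, with the robot touching nothing.
It also fails if it takes over 51 s, if anything falls off the work surface, if the arm or the gripper's body presses on something with over 40 N, if the wrist force passes 120 N, or if a joint passes its speed limit or range.

### The arm

A 6-joint arm with a two-finger parallel gripper is mounted at the origin on the work surface; the furniture and walls round the work are solid. World frame = base frame: x ahead of the robot, y to its left, z up, the work surface at z = 0. Lengths are in m, angles in rad, forces in N, time in s.
With the tool pointing down it reaches from about 0.375 to 0.975 m from the base axis. Payload 3.8 kg.
Tool frame: the origin (TCP) lies on the centre line of the jaws, within the pads' length; the fingertips stand 22 mm ahead of it and the grasp point (between the pads) lies 3 mm ahead of it; z points along the fingers, x is the direction in which the jaws open and shut, and the axes are right-handed (so a half turn about z gives the same grasp; the last joint's range is limited). The gripper opens to 85 mm and grips with 20 to 120 N. Pads are 22 mm wide; open, the fingers measure 114 mm over their backs; the gripper's body (76 mm by 85 mm) begins 54 mm behind the grasp point. The pads swing forward as they close: fully open they stand 13 mm farther back than shut.
Start: joints at [-1.16, 0.264, 1.604, -0, 1.274, -0.037], TCP at [0.292, -0.608, 0.253] pointing down, gripper open.
Joint ranges: [-2.63, 2.63], [-0.94, 2.18], [0.31, 2.57], [-1.31, 4.45], [0, 2.66], [-2.55, 2.55]. Speed limits (rad/s): [2.57, 2.57, 3.14, 3.14, 3.14, 3.14].

### API

Orientations are given as a rotation vector (axis times angle).
In Python, from workcell import bot, viewer gives the robot as it stands.
- The arm moves only by the tool move_arm, never from a script. Its argument "series" is text: rows parted by semicolons, each of 7 numbers parted by spaces: the turn, a rotation vector about the tool's x, y, z scaled (see below), then the shift along the tool's x, y, z scaled (see below), then the opening, from -1 (shut) to 1 (fully open). A call has exactly 8 rows; each row is the pose to reach, as a shift and turn from the pose commanded when the call began, along the tool's axes at that moment; what a row does not reach only later rows make up. The controller multiplies each number of a shift by 100 mm and each number of a turn by 120 degrees. A row lasts 1/10 s, in which the tool goes at most 50 mm and 8.59 degrees, less where a joint would pass 70% of its speed; a pose out of reach is approached as far as the arm can. A call with a number of a shift or a turn outside -1 to 1 is refused whole. A call with a gripper value outside its range is refused whole. The fingers move at their own pace and stop on an object; "squeeze" is the grip in N (left out, the last holds). Time passes only in rows, so rows that repeat a pose let the fingers close, or fill a call up. It gives the time, the measured TCP pose, the force and the opening at its end, in the units of the state.
- bot.read_state(): the state, without advancing time (a new reading comes with each control period).
- viewer.read_camera(name): name is "side" or "top"; returns a dict with "pixels" (480x640x3 uint8, red, green, blue), "K" (3x3 intrinsics, pixels), "world_to_cam" (4x4, takes a point from world to camera coordinates). Camera axes: x right, y up, looking along -z (the intrinsics and any distortion apply to the point x, -y, -z); pixel columns grow to the right and rows downward; lengths in m; the calibration is good to about 2 mm. A picture is of the moment at which its call begins. There is no depth.
- bot.finish_job(): hands the job in, once; it reports no verdict.
The state is a dict: "time": time; "q": joint angles; "joint_vel": joint speeds; "joint_torque": joint torques, N m; "tool_pos": TCP position; "tcp_rot": TCP orientation; "wrist_force": force on the tool from outside, world axes, zero at the start; "torque": the same for the moment, N m; "width": opening from 0.0 (shut) to 1.0 (fully open).
Only numpy, scipy, OpenCV 4.12 (cv2) and the standard library are available. Lean on these libraries where they do the work, as an engineer would, in place of code of your own. Each camera call takes 0.05 s, during which the arm holds its last target.

## Working session

There is one attempt and no reset: what is moved stays moved. The work goes in short steps, Python scripts to look and compute and a tool call to move; the robot and the scene stay as the last step left them, time stands still between calls to the robot, and variables do not carry over. Pictures are saved under pics/ and viewed, and the job is handed in when it is done.

Besides the shell and the picture viewer there is one more tool, called after ">>>" as name(argument=value, ...), one argument or row to a line, values as JSON. move_arm: Moves the arm, as the interface text tells. Its arguments: {"type":"object","properties":{"series":{"type":"string"},"squeeze":{"type":"number"}},"required":["series"]}

```bash
mkdir -p pics; ls
python3 - <<'E'
from workcell import bot, viewer
import cv2,numpy as np
np.set_printoptions(precision=4,suppress=True)
print(bot.read_state())
for n in("side","top"):
    r=viewer.read_camera(n); cv2.imwrite(f"pics/{n}0.png",r["pixels"][:,:,::-1]); print(n,r["K"],r["world_to_cam"],[k for k in r])
E
```

```text
pics
{'time': 0.0, 'q': array([-1.1599,  0.2648,  1.6054, -0.    ,  1.2737, -0.0369]), 'joint_vel': array([-0.0012, -0.0012,  0.0014, -0.0034, -0.0024, -0.0022]), 'joint_torque': array([ -0.0005, -51.5117, -36.7316,  -0.0003,   0.0129,   0.    ]), 'tool_pos': array([ 0.292 , -0.6078,  0.252 ]), 'tcp_rot': array([-2.6582,  1.6721,  0.0029]), 'wrist_force': array([-0.6599, -0.4871,  0.0769]), 'torque': array([-0.057 ,  0.0351,  0.0035]), 'width': 1.0032333290402502}
side [[512.6631   0.     327.1038]
 [  0.     512.6631 240.7279]
 [  0.       0.       1.    ]] [[ 0.4239 -0.9057 -0.0069 -0.2651]
 [ 0.5172  0.2359  0.8227 -0.3194]
 [-0.7435 -0.3523  0.5684 -0.7857]
 [ 0.      0.      0.      1.    ]] ['pixels', 'K', 'world_to_cam']
top [[478.128    0.     315.2072]
 [  0.     478.128  240.3956]
 [  0.       0.       1.    ]] [[ 0.0228 -0.9997 -0.0118 -0.0612]
 [ 0.9975  0.022   0.0669 -0.5068]
 [-0.0666 -0.0133  0.9977 -1.2011]
 [ 0.      0.      0.      1.    ]] ['pixels', 'K', 'world_to_cam']
```

View pics/side0.png

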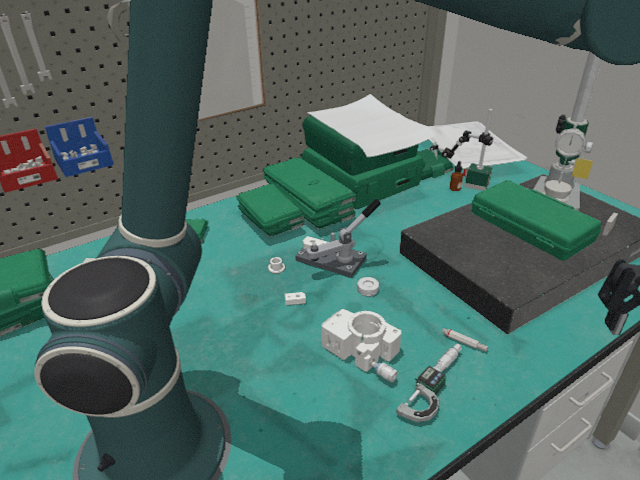

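View pics/top0.png

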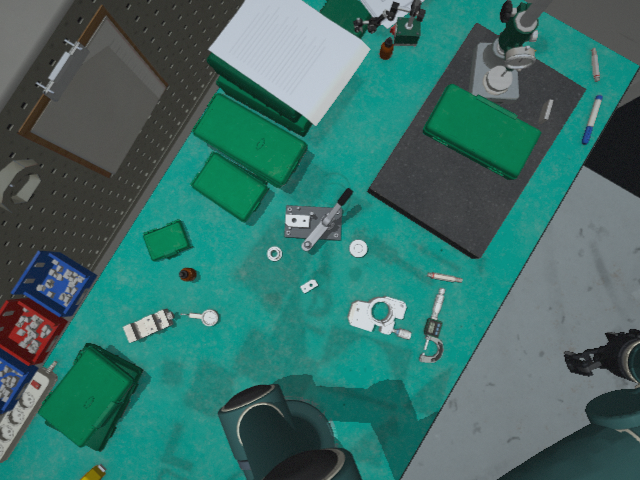

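The fixture sits at top px (313,222) and side px (330,255). The strap points towards the robot, to about top px (307,247), and the lever end is at (347,193). I'll enlarge both.

Run:
```python
import cv2
a=cv2.imread("pics/top0.png")[175:275,253:373]; b=cv2.imread("pics/side0.png")[190:300,260:390]
cv2.imwrite("pics/topc.png",cv2.resize(a,(720,600),interpolation=cv2.INTER_CUBIC))
cv2.imwrite("pics/sidec.png",cv2.resize(b,(650,550),interpolation=cv2.INTER_CUBIC))
```

```text
(no output)
```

View pics/topc.png

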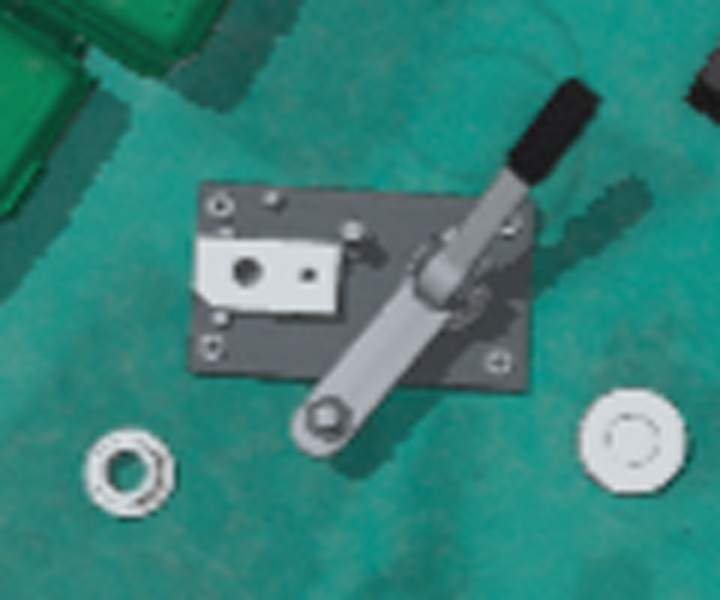

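View pics/sidec.png

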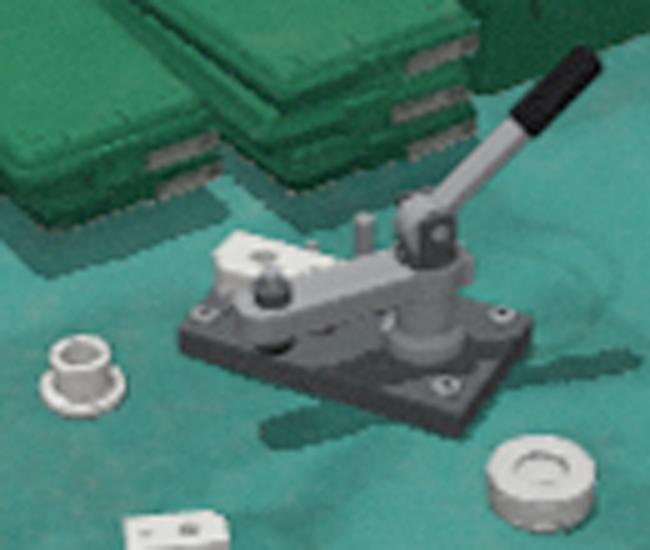

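The top crop shows the strap swung about 45° out, with the spindle at crop px (327,418), the pivot near (440,280) and the lever grip at (555,130). The stop pin is at (352,232) and the block at (268,275). The block candidates are the one in the nest and the loose one at top px (309,286). I'll measure both, along with the fixture.

```bash
cat > h.py <<'E'
import numpy as np,cv2
np.set_printoptions(precision=4,suppress=True)
CAL={"side":(np.array([[512.6631,0,327.1038],[0,512.6631,240.7279],[0,0,1]]),),"top":(np.array([[478.128,0,315.2072],[0,478.128,240.3956],[0,0,1]]),)}
def cam(n):
    from workcell import viewer
    return viewer.read_camera(n)
def ray(r,u,v):
    K,T=r["K"],r["world_to_cam"]; d=np.linalg.inv(K)@[u,v,1]; d=np.array([d[0],-d[1],-d[2]])
    R=T[:3,:3]; return -R.T@T[:3,3], R.T@d
def onz(r,u,v,z):
    o,d=ray(r,u,v); return o+d*(z-o[2])/d[2]
def proj(r,p):
    c=r["world_to_cam"]@np.append(p,1); k=r["K"]@[c[0],-c[1],-c[2]]; return k[:2]/k[2]
def two(r1,a,r2,b):
    o1,d1=ray(r1,*a);o2,d2=ray(r2,*b)
    s=np.linalg.lstsq(np.c_[d1,-d2],o2-o1,rcond=None)[0]
    p,q=o1+d1*s[0],o2+d2*s[1]; return (p+q)/2,np.linalg.norm(p-q)
E
python3 - <<'E'
from h import *
t=cam("top");s=cam("side")
import pickle;pickle.dump((t,s),open("cams.pkl","wb"))
im=t["pixels"][:,:,::-1].copy()
# plate mask: dark grey
hsv=cv2.cvtColor(im,cv2.COLOR_BGR2HSV)
roi=np.zeros(im.shape[:2],np.uint8);roi[200:245,280:348]=255
m=((hsv[...,1]<70)&(roi>0)).astype(np.uint8)
c=max(cv2.findContours(m,0,2)[0],key=cv2.contourArea)
print(cv2.boundingRect(c))
C=lambda x,y:(253+x/6-0.4,175+y/6-0.4)
S=lambda x,y:(260+x/5-0.4,190+y/5-0.4)
cr=[C(200,183),C(537,198),C(528,391),C(190,376)]
P=[onz(t,*p,.016) for p in cr]
print("plate top corners",np.array(P)); 
for i in range(4): print(np.linalg.norm(P[i]-P[(i+1)%4]))
o=np.mean(P,0);yd=(P[0]+P[3]-P[1]-P[2]);yd/=np.linalg.norm(yd);th=np.arctan2(-yd[0],yd[1]);print("centre",o,"yaw",th)
R=np.array([[np.cos(th),-np.sin(th)],[np.sin(th),np.cos(th)]])
fx=lambda p:R.T@(p[:2]-o[:2])*1000
for n,p,z in [("spindle",(327,416),.08),("blk1",(197,238),.036),("blk2",(341,243),.036),("blk3",(335,314),.036),("blk4",(200,305),.036),("stop",(352,230),.061),("pinA",(225,235),.026),("pinB",(220,317),.026),("pinC",(272,198),.026),("tip",(300,440),.064)]:
    print(n,fx(onz(t,*C(*p),z)))
# two-view
for n,a,b in [("block far-left corner top",(200,238),(237,233)),("stop top",(352,230),(365,215)),("spindle top",(327,412),(270,270)),("lever end",(580,92),(588,58))]:
    p,e=two(t,C(*a),s,S(*b));print(n,p,fx(p),e)
for q in [(319,293),(306,281),(303,291)]: print(onz(t,*q,.02))
E
python3 - <<'E'
import cv2
a=cv2.imread("pics/side0.png")[225:275,285:375]
cv2.imwrite("pics/sidec2.png",cv2.resize(a,(792,440),interpolation=cv2.INTER_CUBIC))
a=cv2.imread("pics/top0.png")[202:302,280:345]
cv2.imwrite("pics/topc2.png",cv2.resize(a,(390,600),interpolation=cv2.INTER_CUBIC))
E
```

```text
(285, 200, 61, 45)
plate top corners [[ 0.5971  0.0273  0.016 ]
 [ 0.5937 -0.1166  0.016 ]
 [ 0.5112 -0.1144  0.016 ]
 [ 0.5144  0.0293  0.016 ]]
0.1439812298839356
0.08258066670720096
0.14376181180998732
0.08274323190087679
centre [ 0.5541 -0.0436  0.016 ] yaw -0.023038722376376122
spindle [-59.4902  10.9741]
blk1 [15.3389 70.3733]
blk2 [15.9156  9.907 ]
blk3 [-14.0541  11.0221]
blk4 [-12.802   67.7051]
stop [18.499   4.9088]
pinA [18.3275 59.3943]
pinB [-16.5551  59.7858]
pinC [34.9493 40.2816]
tip [-68.8436  22.0146]
block far-left corner top [0.571  0.0257 0.0348] [15.2942 69.6419] 0.000992454662594924
stop top [ 0.5725 -0.0391  0.0619] [18.3415  4.9672] 0.00018521872413447852
spindle top [ 0.4962 -0.0302  0.0776] [-58.2296  12.0371] 0.0020725235300292385
lever end [ 0.6175 -0.1264  0.1414] [ 65.2588 -81.3378] 0.0014753874150104452
[ 0.3752 -0.0624  0.02  ]
[ 0.4046 -0.0289  0.02  ]
[ 0.3793 -0.022   0.02  ]
```

View pics/sidec2.png

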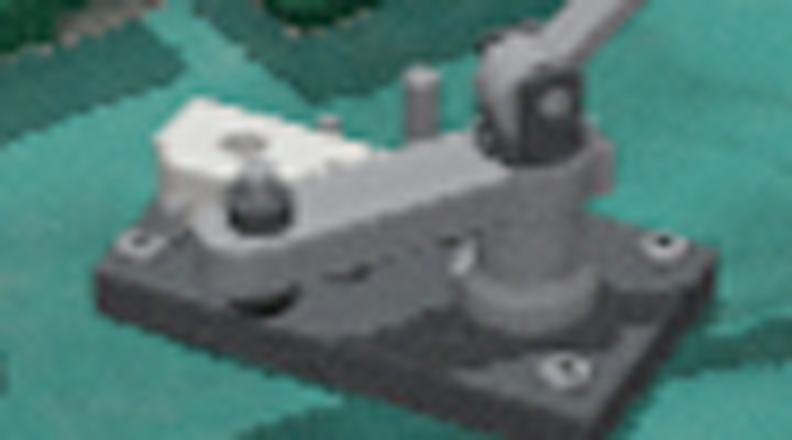

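View pics/topc2.png

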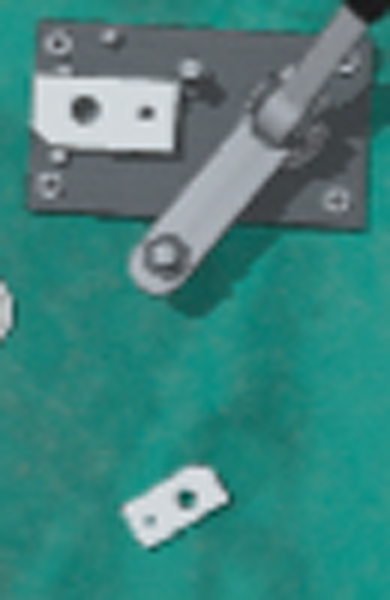

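The block in the nest measures about 60 × 30 mm with its top at about 36 mm, centred at fixture (0.5, 40). The loose one at (309,286) is clearly smaller, about 39 × 26 mm, so the nest block is the one meant. Its long side lies along the fixture's y, not x as the text says. I must not shift it, so I'll leave it and report this. The strap angle comes out at about 0.90.

Next I'll work out the approach.

```bash
cat >> h.py <<'E'
from scipy.spatial.transform import Rotation as Ro
O=np.array([.5549,-.0432]);TH=-.023
RF=np.array([[np.cos(TH),-np.sin(TH)],[np.sin(TH),np.cos(TH)]])
def W(x,y,z): return np.append(O+RF@[x/1000,y/1000],z/1000)
def F(p): return np.append(RF.T@(np.asarray(p)[:2]-O)*1000,p[2]*1000)
def strap_pose(a,rr,n,z):  # tool centre in strap frame; tool x along -/+ e_r
    er=np.array([-np.sin(a),np.cos(a)]);en=np.array([-np.cos(a),-np.sin(a)])
    p=rr*er+n*en+[0,-35]; return W(p[0],p[1],z)
def toolR(a,sgn=1): # tool z down, tool x along sgn*e_r at strap angle a
    er=RF@np.array([-np.sin(a),np.cos(a)])*sgn; x=np.array([er[0],er[1],0]);z=np.array([0,0,-1.]);return np.c_[x,np.cross(z,x),z]
def row(p0,R0,p,R):
    t=Ro.from_matrix(R0.T@R).as_rotvec()/np.radians(120); d=R0.T@(p-p0)*10
    return np.r_[t,d]
E
python3 - <<'E'
from h import *
from workcell import bot
s=bot.read_state();p0=s["tool_pos"];R0=Ro.from_rotvec(s["tcp_rot"]).as_matrix()
print(R0)
for sg in (1,-1):
  for a in (.9,0): print(sg,a,row(p0,R0,strap_pose(a,60,36,150),toolR(a,sg)),strap_pose(a,60,36,150))
E
```

```text
[[ 0.433  -0.9014 -0.0006]
 [-0.9014 -0.433   0.0013]
 [-0.0015 -0.     -1.    ]]
1 0.9 [ 0.001   0.0002  1.2951 -4.0357 -4.079   1.0302] [ 0.4849 -0.0675  0.15  ]
1 0 [-0.0009  0.0002 -1.2752 -4.3379 -4.6074  1.0307] [ 0.5195 -0.0174  0.15  ]
-1 0.9 [-0.0002  0.0007 -0.2049 -4.0357 -4.079   1.0302] [ 0.4849 -0.0675  0.15  ]
-1 0 [ 0.0002  0.0007  0.2248 -4.3379 -4.6074  1.0307] [ 0.5195 -0.0174  0.15  ]
```

>>> move_arm(
  series="0 0 -0.03 -0.15 -0.15 0 -1;0 0 -0.06 -0.3 -0.3 0 -1;0 0 -0.09 -0.45 -0.45 0 -1;0 0 -0.12 -0.6 -0.6 0 -1;0 0 -0.15 -0.75 -0.75 0 -1;0 0 -0.18 -0.9 -0.9 0 -1;0 0 -0.205 -1 -1 0 -1;0 0 -0.205 -1 -1 0 -1",
  squeeze=40,
)

```text
time: 1.0
tool_pos: [0.3396, -0.4734, 0.2531]
tcp_rot: [-2.955, 1.065, 0.001]
wrist_force: [-0.2, -0.5, -0.9]
width: -0.007
```

```bash
cat > st.py <<'E'
from h import *
from workcell import bot
import sys
s=bot.read_state();p0=s["tool_pos"];R0=Ro.from_rotvec(s["tcp_rot"]).as_matrix()
print("t",s["time"],"p",p0,"F",F(p0),"f",s["wrist_force"],"w",s["width"],"q",s["q"])
print("tilt",R0[:,2],"xdir",R0[:,0])
if len(sys.argv)>1:
  for k in sys.argv[1:]:
    a,rr,n,z,oa=map(float,k.split(","))
    print(k,row(p0,R0,strap_pose(a,rr,n,z),toolR(oa,-1)))
E
python3 st.py .9,60,36,150,.9
```

```text
t 1.0 p [ 0.3396 -0.4734  0.2531] F [-205.3948 -435.0475  253.1266] f [-0.1756 -0.4617 -0.8826] w -0.006518320993635128 q [-0.9916  0.0908  1.8064  0.0004  1.2452 -0.2999]
tilt [-0.0001  0.0009 -1.    ] xdir [ 0.7701 -0.6379 -0.0006]
.9,60,36,150,.9 [-0.0003  0.0003  0.001  -1.469  -4.0528  1.0346]
```

>>> move_arm(
  series="0 0 0 -0.05 -0.16 0 -1;0 0 0 -0.1 -0.3 0 -1;0 0 0 -0.15 -0.44 0 -1;0 0 0 -0.2 -0.58 0 -1;0 0 0 -0.25 -0.72 0 -1;0 0 0 -0.3 -0.86 0 -1;0 0 0 -0.36 -1 0 -1;0 0 0 -0.36 -1 0 -1",
)

```text
time: 1.8
tool_pos: [0.3759, -0.3731, 0.2533]
tcp_rot: [-2.955, 1.065, 0.0]
wrist_force: [-0.3, -0.7, -0.8]
width: -0.003
```

>>> move_arm(
  series="0 0 0 -0.05 -0.16 0 -1;0 0 0 -0.1 -0.3 0 -1;0 0 0 -0.15 -0.44 0 -1;0 0 0 -0.2 -0.58 0 -1;0 0 0 -0.25 -0.72 0 -1;0 0 0 -0.3 -0.86 0 -1;0 0 0 -0.36 -1 0 -1;0 0 0 -0.36 -1 0 -1",
)

```text
time: 2.6
tool_pos: [0.4121, -0.2733, 0.2533]
tcp_rot: [-2.955, 1.065, 0.0]
wrist_force: [-0.4, -1.2, -0.0]
width: -0.002
```

>>> move_arm(
  series="0 0 0 -0.05 -0.16 0 -1;0 0 0 -0.1 -0.3 0 -1;0 0 0 -0.15 -0.44 0 -1;0 0 0 -0.2 -0.58 0 -1;0 0 0 -0.25 -0.72 0 -1;0 0 0 -0.3 -0.86 0 -1;0 0 0 -0.36 -1 0 -1;0 0 0 -0.36 -1 0 -1",
)

```text
time: 3.4
tool_pos: [0.4483, -0.1737, 0.2533]
tcp_rot: [-2.955, 1.065, 0.0]
wrist_force: [-0.3, 0.7, -0.3]
width: -0.002
```

```bash
python3 st.py .9,60,36,150,.9 .9,60,36,75,.9
```

```text
t 3.4 p [ 0.4483 -0.1737  0.2533] F [-103.5789 -132.8704  253.2574] f [-0.2723  0.6754 -0.2785] w -0.0018367179182412602 q [-0.4217 -0.1098  2.0049  0.0005  1.2466  0.2696]
tilt [ 0.0001  0.0004 -1.    ] xdir [ 0.7703 -0.6377 -0.0002]
.9,60,36,150,.9 [-0.0002  0.0001  0.0011 -0.3944 -1.051   1.0331]
.9,60,36,75,.9 [-0.0002  0.0001  0.0011 -0.3942 -1.0507  1.7831]
```

>>> move_arm(
  series="0 0 0 -0.1 -0.25 0 -1;0 0 0 -0.2 -0.5 0 -1;0 0 0 -0.3 -0.75 0.1 -1;0 0 0 -0.39 -1 0.25 -1;0 0 0 -0.39 -1 0.45 -1;0 0 0 -0.39 -1 0.65 -1;0 0 0 -0.39 -1 0.8 -1;0 0 0 -0.39 -1 0.8 -1",
)

```text
time: 4.2
tool_pos: [0.4799, -0.0732, 0.1707]
tcp_rot: [2.954, -1.067, -0.008]
wrist_force: [-1.4, 0.6, -0.1]
width: -0.003
```

```bash
python3 st.py .9,60,36,75,.9
python3 - <<'E'
from h import *
t=cam("top");s=cam("side")
a=t["pixels"][170:290,240:384,::-1];b=s["pixels"][170:310,250:400,::-1]
cv2.imwrite("pics/t1.png",cv2.resize(a,(720,600),interpolation=cv2.INTER_CUBIC))
cv2.imwrite("pics/s1.png",cv2.resize(b,(600,560),interpolation=cv2.INTER_CUBIC))
E
```

```text
t 4.2 p [ 0.4799 -0.0732  0.1707] F [-74.3227 -31.7626 170.7474] f [-1.4468  0.5794 -0.1365] w -0.002814055675473302 q [-0.2025 -0.0249  2.0846 -0.0005  1.0869  0.4911]
tilt [-0.0051  0.0006 -1.    ] xdir [ 0.7691 -0.6391 -0.0043]
.9,60,36,75,.9 [ 0.0013  0.0021  0.0002  0.0065 -0.0793  0.9572]
```

View pics/t1.png

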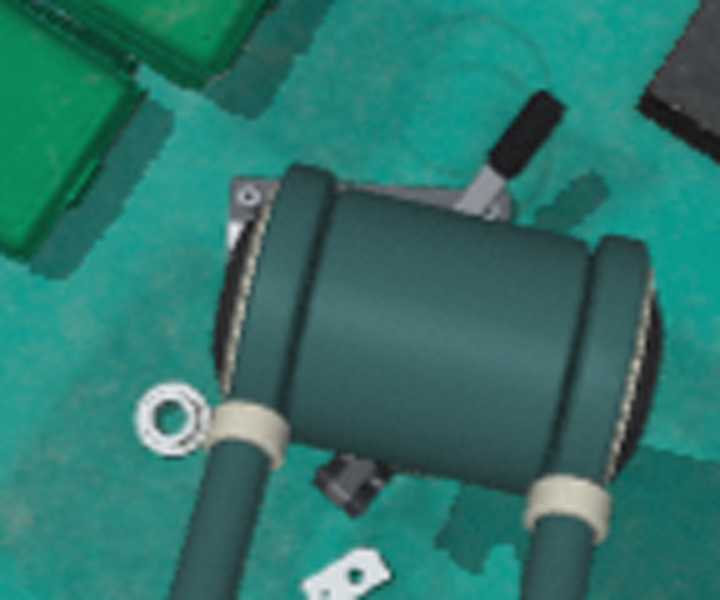

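View pics/s1.png

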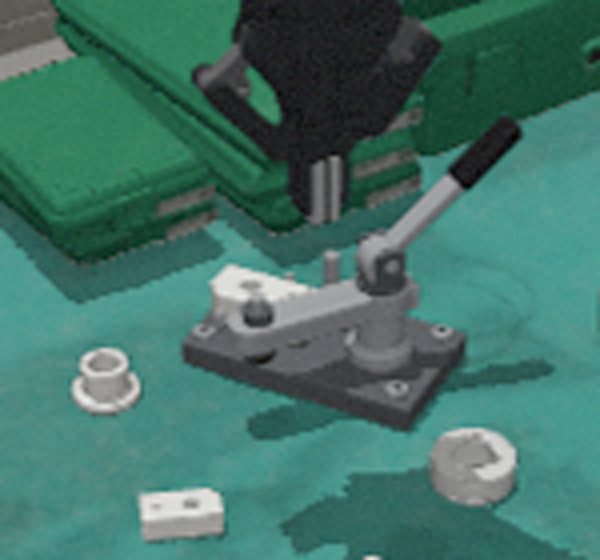

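```bash
python3 - <<'E'
from h import *
import pickle
t,s=pickle.load(open("cams.pkl","rb"))
for dz in(.009,.022,.03):
    q=proj(s,np.array([.4799,-.0732,.1707-dz]));print(dz,((q-[250,170])+.4)*4)
E
python3 st.py .9,66,37,74,.9
```

```text
0.009 [317.0628 195.3662]
0.022 [317.1899 217.2526]
0.03 [317.2672 230.5661]
t 4.3 p [ 0.4818 -0.0737  0.1734] F [-72.3979 -32.167  173.3673] f [ 0.2834  0.4136 -0.26  ] w 0.0008272752040230017 q [-0.2027 -0.0268  2.0813 -0.0003  1.0875  0.4911]
tilt [-0.0005 -0.0002 -1.    ] xdir [ 0.7689 -0.6394 -0.0002]
.9,66,37,74,.9 [ 0.0002  0.0001  0.     -0.075  -0.0583  0.9937]
```

>>> move_arm(
  series="0 0 0 -0.07 -0.03 0.15 -1;0 0 0 -0.07 -0.03 0.3 -1;0 0 0 -0.07 -0.03 0.45 -1;0 0 0 -0.07 -0.03 0.6 -1;0 0 0 -0.07 -0.03 0.75 -1;0 0 0 -0.07 -0.03 0.9 -1;0 0 0 -0.07 -0.03 0.99 -1;0 0 0 -0.07 -0.03 0.99 -1",
)

```text
time: 5.1
tool_pos: [0.4781, -0.0668, 0.074]
tcp_rot: [2.954, -1.068, -0.002]
wrist_force: [0.2, -0.6, -0.7]
width: -0.002
```

```bash
python3 st.py .9,66,23,74,.9 .75,66,23,74,.75 .6,66,23,74,.6 .45,66,23,74,.45
python3 - <<'E'
from h import *
s=cam("side")
b=s["pixels"][170:310,250:400,::-1]
cv2.imwrite("pics/s2.png",cv2.resize(b,(600,560),interpolation=cv2.INTER_CUBIC))
E
```

```text
t 5.1 p [ 0.4781 -0.0668  0.074 ] F [-76.2568 -25.3414  73.9709] f [ 0.1815 -0.6344 -0.7121] w -0.0020744676464374253 q [-0.1904  0.092   2.1699 -0.0001  0.8807  0.5035]
tilt [-0.001   0.0001 -1.    ] xdir [ 0.7688 -0.6395 -0.0009]
.9,66,23,74,.9 [ 0.0003  0.0004 -0.     -0.0026 -0.1684 -0.0004]
.75,66,23,74,.75 [ 0.0003  0.0004  0.0716 -0.0296 -0.2696 -0.0004]
.6,66,23,74,.6 [ 0.0003  0.0004  0.1432 -0.0411 -0.3737 -0.0005]
.45,66,23,74,.45 [ 0.0004  0.0004  0.2148 -0.037  -0.4783 -0.0005]
```

View pics/s2.png

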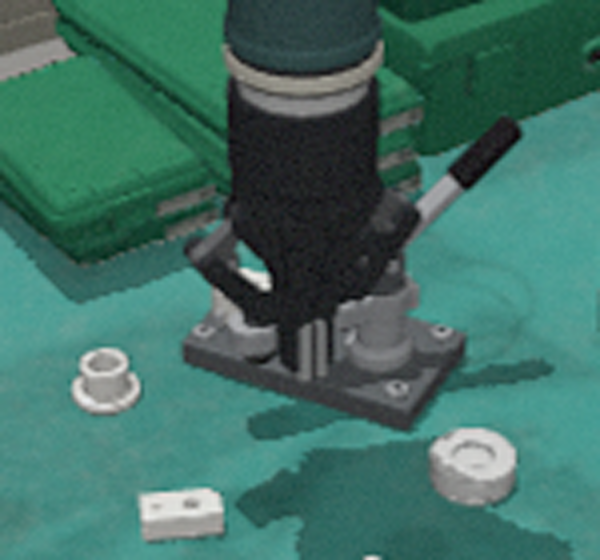

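The fingers stand beside the strap's push face, clear of everything. Now the push, with the tool turning along with the strap.

>>> move_arm(
  series="0 0 0 0 -0.08 0 -1;0 0 0 0 -0.16 0 -1;0 0 0.024 -0.01 -0.2 0 -1;0 0 0.048 -0.02 -0.235 0 -1;0 0 0.072 -0.03 -0.27 0 -1;0 0 0.096 -0.035 -0.305 0 -1;0 0 0.12 -0.04 -0.34 0 -1;0 0 0.143 -0.041 -0.374 0 -1",
)

```text
time: 5.95
tool_pos: [0.4999, -0.0353, 0.0752]
tcp_rot: [2.761, -1.498, 0.002]
wrist_force: [-2.6, -2.3, 1.7]
width: -0.001
```

```bash
python3 st.py .6,66,23,74,.6 .45,66,23,74,.45 .3,66,23,74,.3 .15,66,23,74,.15
```

```text
t 5.95 p [ 0.4999 -0.0353  0.0752] F [-55.1264   6.6443  75.2089] f [-2.6335 -2.2979  1.6949] w -0.0012394503937765138 q [-0.1195  0.1223  2.1329 -0.0014  0.8853  0.8758]
tilt [ 0.0009 -0.0012 -1.    ] xdir [ 0.5451 -0.8384  0.0015]
.6,66,23,74,.6 [-0.     -0.0007 -0.0002 -0.005   0.0102  0.0121]
.45,66,23,74,.45 [-0.0001 -0.0007  0.0714 -0.0321 -0.091   0.012 ]
.3,66,23,74,.3 [-0.0001 -0.0007  0.143  -0.0436 -0.1951  0.012 ]
.15,66,23,74,.15 [-0.0002 -0.0007  0.2146 -0.0395 -0.2998  0.0121]
```

>>> move_arm(
  series="0 0 0.024 -0.01 -0.035 0.01 -1;0 0 0.048 -0.02 -0.07 0.01 -1;0 0 0.072 -0.03 -0.1 0.01 -1;0 0 0.096 -0.035 -0.13 0.01 -1;0 0 0.12 -0.04 -0.165 0.01 -1;0 0 0.144 -0.042 -0.2 0.01 -1;0 0 0.168 -0.042 -0.23 0.01 -1;0 0 0.19 -0.041 -0.265 0.01 -1",
)

```text
time: 6.75
tool_pos: [0.5192, -0.0171, 0.0739]
tcp_rot: [2.41, -2.014, -0.0]
wrist_force: [-2.0, -1.6, 1.0]
width: 0.003
```

```bash
python3 st.py .2,66,23,74,.2 .1,66,23,74,.1 0,66,23,74,0;  python3 - <<'E'
from h import *
s=cam("side")
b=s["pixels"][170:310,250:400,::-1]
cv2.imwrite("pics/s3.png",cv2.resize(b,(600,560),interpolation=cv2.INTER_CUBIC))
E
```

```text
t 6.75 p [ 0.5192 -0.0171  0.0739] F [-36.2886  25.2939  73.8903] f [-1.9826 -1.6429  1.0365] w 0.0030067640299360726 q [-0.0804  0.1575  2.095  -0.0008  0.8897  1.3124]
tilt [-0.0007 -0.0006 -1.    ] xdir [ 0.1775 -0.9841  0.0005]
.2,66,23,74,.2 [ 0.0004 -0.0002  0.0007  0.003  -0.0059 -0.0011]
.1,66,23,74,.1 [ 0.0003 -0.0002  0.0484 -0.0165 -0.0729 -0.0012]
0,66,23,74,0 [ 0.0003 -0.0003  0.0962 -0.0293 -0.1416 -0.0012]
```

View pics/s3.png

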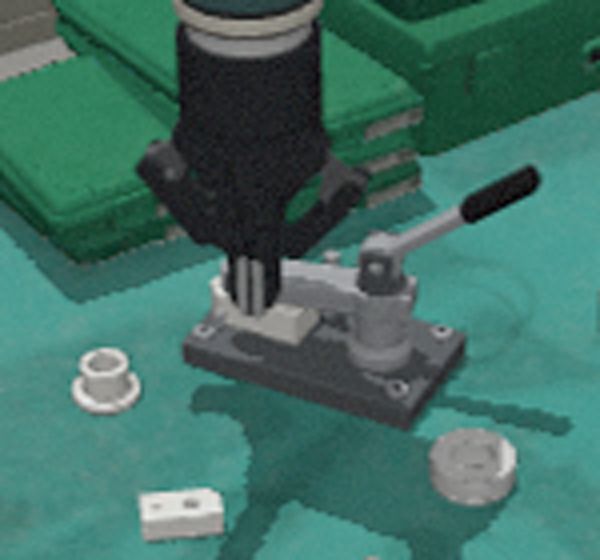

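The strap follows, now at about 0.2 rad, and the block is unmoved. Now the last stretch to the stop.

>>> move_arm(
  series="0 0 0.014 -0.005 -0.02 0 -1;0 0 0.028 -0.01 -0.04 0 -1;0 0 0.042 -0.014 -0.06 0 -1;0 0 0.056 -0.018 -0.08 0 -1;0 0 0.07 -0.022 -0.1 0 -1;0 0 0.084 -0.026 -0.12 0 -1;0 0 0.096 -0.029 -0.135 0 -1;0 0 0.096 -0.029 -0.14 0 -1",
)

```text
time: 7.6
tool_pos: [0.5322, -0.0114, 0.0735]
tcp_rot: [2.198, -2.244, -0.001]
wrist_force: [-3.1, 1.2, 2.0]
width: 0.003
```

```bash
python3 st.py 0,66,23,74,0
```

```text
t 7.6 p [ 0.5322 -0.0114  0.0735] F [-23.4076  31.2848  73.4528] f [-3.1074  1.1707  1.9944] w 0.003360866105515534 q [-0.0684  0.1806  2.0685  0.0005  0.8932  1.5228]
tilt [-0.0006  0.0005 -1.    ] xdir [-0.0208 -0.9998 -0.0005]
0,66,23,74,0 [ 0.0003  0.0002  0.0011  0.0029 -0.0041 -0.0055]
```

Still only the friction force (3 N), so the stop isn't reached yet. I'll push on in small steps until the force rises.

>>> move_arm(
  series="0 0 0 0 -0.01 0 -1;0 0 0 0 -0.015 0 -1;0 0 0 0 -0.02 0 -1;0 0 0 0 -0.025 0 -1;0 0 0 0 -0.03 0 -1;0 0 0 0 -0.03 0 -1;0 0 0 0 -0.03 0 -1;0 0 0 0 -0.03 0 -1",
)

```text
time: 8.4
tool_pos: [0.5343, -0.0119, 0.073]
tcp_rot: [2.197, -2.244, -0.003]
wrist_force: [-5.8, 3.5, 1.9]
width: 0.001
```

```bash
python3 st.py 0,66,23,74,0
```

```text
t 8.4 p [ 0.5343 -0.0119  0.073 ] F [-21.2937  30.8161  73.0388] f [-5.7746  3.5175  1.8535] w 0.0011118958718193358 q [-0.0691  0.1857  2.0632  0.0004  0.895   1.5229]
tilt [-0.0022  0.0005 -1.    ] xdir [-0.0214 -0.9998 -0.0004]
0,66,23,74,0 [ 0.0011  0.0002  0.0008 -0.0019  0.0171 -0.0096]
```

>>> move_arm(
  series="0 0 0 0 -0.01 0 -1;0 0 0 0 -0.02 0 -1;0 0 0 0 -0.03 0 -1;0 0 0 0 -0.04 0 -1;0 0 0 0 -0.04 0 -1;0 0 0 0 -0.04 0 -1;0 0 0 0 -0.04 0 -1;0 0 0 0 -0.04 0 -1",
)

```text
time: 9.2
tool_pos: [0.5346, -0.0121, 0.0725]
tcp_rot: [2.193, -2.24, -0.012]
wrist_force: [-16.0, 1.1, 11.2]
width: 0.003
```

```bash
python3 st.py 0,66,23,74,0;  python3 - <<'E'
from h import *
s=cam("side")
b=s["pixels"][170:310,250:400,::-1]
cv2.imwrite("pics/s4.png",cv2.resize(b,(600,560),interpolation=cv2.INTER_CUBIC))
E
```

```text
t 9.2 p [ 0.5346 -0.0121  0.0725] F [-21.0148  30.637   72.545 ] f [-16.0077   1.1175  11.2119] w 0.002701476295056331 q [-0.069   0.1915  2.0572 -0.0005  0.9033  1.5234]
tilt [-0.0105  0.0003 -0.9999] xdir [-0.0212 -0.9998 -0.0001]
0,66,23,74,0 [ 0.005   0.0001  0.0009 -0.0037  0.02   -0.0143]
```

View pics/s4.png

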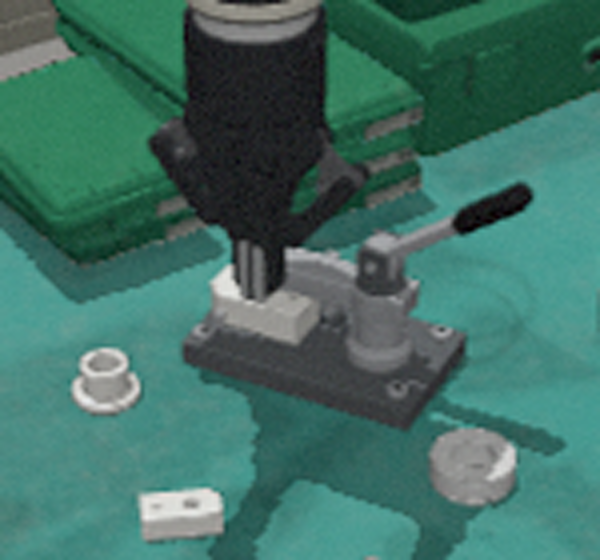

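The TCP stood still while the force rose to 16 N, so the strap is on its stop. Now I'll back off sideways, then lift.

>>> move_arm(
  series="0 0 0 0 0.1 0 -1;0 0 0 0 0.2 0 -1;0 0 0 0 0.3 0 -1;0 0 0 0 0.35 -0.15 -1;0 0 0 0 0.35 -0.4 -1;0 0 0 0 0.35 -0.65 -1;0 0 0 0 0.35 -0.9 -1;0 0 0 0 0.35 -1 -1",
)

```text
time: 10.05
tool_pos: [0.5061, -0.0117, 0.1763]
tcp_rot: [-2.195, 2.242, -0.007]
wrist_force: [0.2, -0.5, -0.1]
width: -0.0
```

>>> move_arm(
  series="0 0 0 0.1 0 -0.1 -1;0 0 0 0.3 0 -0.2 -1;0 0 0 0.5 0 -0.3 -1;0 0 0 0.7 0 -0.4 -1;0 0 0 0.85 0 -0.4 -1;0 0 0 1 0 -0.4 -1;0 0 0 1 0 -0.4 -1;0 0 0 1 0 -0.4 -1",
)

```text
time: 10.85
tool_pos: [0.5016, -0.1114, 0.2122]
tcp_rot: [2.196, -2.246, -0.003]
wrist_force: [0.3, -0.2, 0.4]
width: -0.004
```

```bash
python3 st.py;  python3 - <<'E'
from h import *
t=cam("top");s=cam("side")
a=t["pixels"][170:290,240:384,::-1];b=s["pixels"][170:310,250:400,::-1]
cv2.imwrite("pics/t5.png",cv2.resize(a,(720,600),interpolation=cv2.INTER_CUBIC))
cv2.imwrite("pics/s5.png",cv2.resize(b,(600,560),interpolation=cv2.INTER_CUBIC))
E
```

```text
t 10.85 p [ 0.5016 -0.1114  0.2122] F [-51.7612 -69.4061 212.1758] f [ 0.3301 -0.153   0.3807] w -0.003911005693221374 q [-0.2673 -0.0105  1.9892  0.0005  1.1649  1.3257]
tilt [-0.0018  0.001  -1.    ] xdir [-0.0224 -0.9997 -0.001 ]
```

View pics/t5.png

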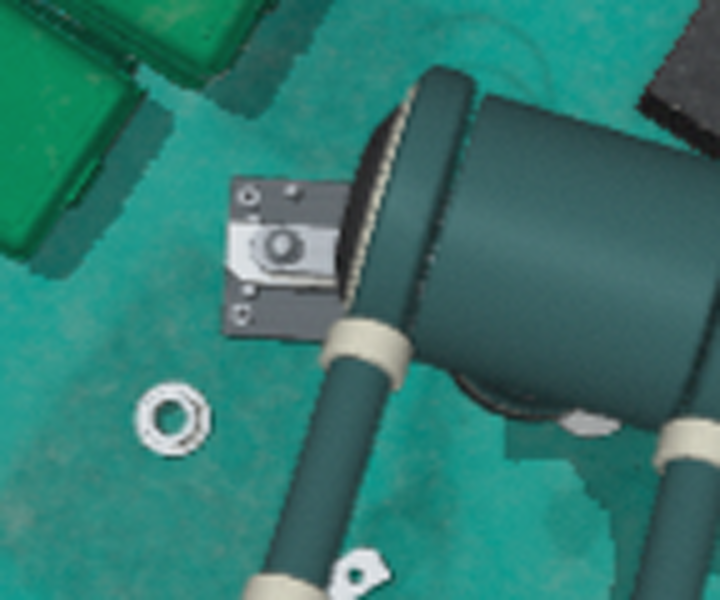

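View pics/s5.png

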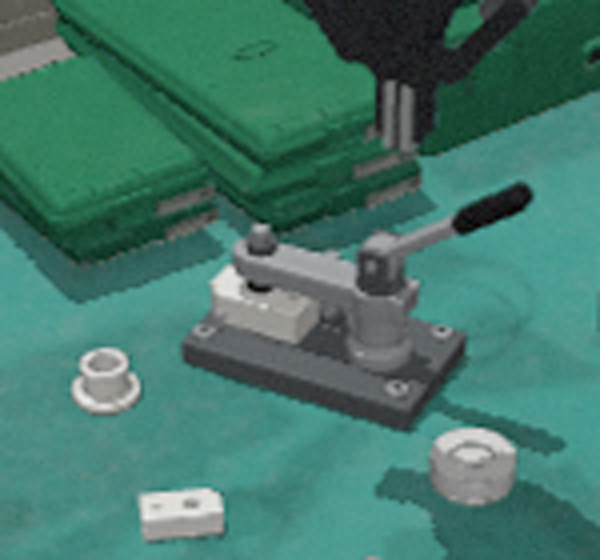

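Run:
```python
from h import *
import pickle
t,s=pickle.load(open("cams.pkl","rb"))
f=F(onz(t,240+283/5-.4,170+244/5-.4,.08));print("spindle",f,"angle",np.arctan2(-f[0],f[1]+35))
p,e=two(t,(240+283/5-.4,170+243/5-.4),s,(250+261/4-.4,170+231/4-.4));print(F(p),e)
from workcell import bot
st=bot.read_state();p0=st["tool_pos"];R0=Ro.from_rotvec(st["tcp_rot"]).as_matrix()
for x,y,z in[(0,-89,200),(0,-89,180),(0,-100,117)]: print(row(p0,R0,W(x,y,z),toolR(0,-1)))
```

```text
spindle [ 0.416  39.8577 80.    ] angle -0.005557138118360906
[ 1.1505 40.5938 75.5451] 0.0010435610829339394
[ 0.0006  0.0003  0.0009  0.2025 -0.515   0.1245]
[ 0.0006  0.0003  0.0009  0.2027 -0.5152  0.3245]
[ 0.0006  0.0003  0.0009  0.3131 -0.5158  0.9544]
```

The top view puts the spindle at fixture (0.4, 39.9), which is strap angle 0 within 0.01. Now I'll move over the lever.

>>> move_arm(
  series="0 0 0 0.05 -0.1 0 -1;0 0 0 0.1 -0.2 0 -1;0 0 0 0.15 -0.3 0 -1;0 0 0 0.2 -0.4 0 -1;0 0 0 0.2 -0.515 0 -1;0 0 0 0.2 -0.515 0.06 -1;0 0 0 0.2 -0.515 0.12 -1;0 0 0 0.2 -0.515 0.12 -1",
)

```text
time: 11.75
tool_pos: [0.5519, -0.132, 0.1994]
tcp_rot: [2.197, -2.244, -0.005]
wrist_force: [-0.5, -0.3, 0.1]
width: -0.0
```

```bash
python3 st.py;  python3 - <<'E'
from h import *
s=cam("side")
b=s["pixels"][150:290,270:420,::-1]
cv2.imwrite("pics/s6.png",cv2.resize(b,(600,560),interpolation=cv2.INTER_CUBIC))
E
```

```text
t 11.75 p [ 0.5519 -0.132   0.1994] F [ -0.9461 -88.8812 199.3842] f [-0.5357 -0.2689  0.143 ] w -0.00036653115503215467 q [-0.2787  0.1045  1.8937  0.      1.147   1.3133]
tilt [-0.0034  0.001  -1.    ] xdir [-0.0212 -0.9998 -0.0009]
```

View pics/s6.png

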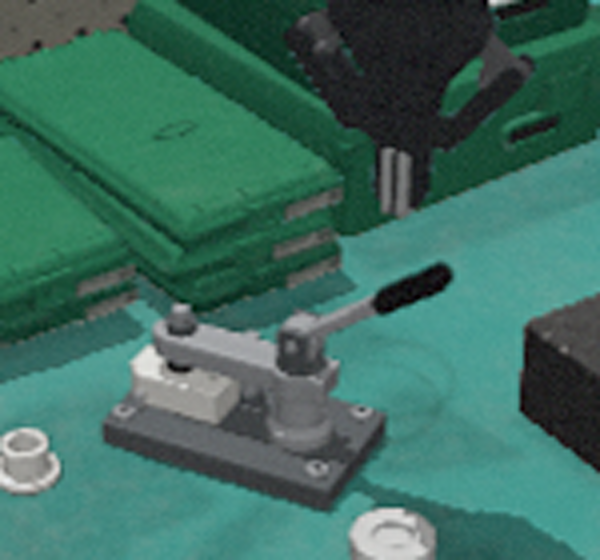

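Run:
```python
from h import *
import pickle
t,s=pickle.load(open("cams.pkl","rb"))
for l in (0,.2,.4,.7):
    e=np.radians(45)-l
    q=proj(s,W(0,-35-104*np.cos(e),82+104*np.sin(e)));print(l,(q-[270,150]+.4)*4)
print((proj(s,W(0,-35,82))-[270,150]+.4)*4,(proj(s,W(-.9,-88.9,177.4))-[270,150]+.4)*4)
```

```text
0 [434.9828 250.8248]
0.2 [457.1681 283.2045]
0.4 [472.6461 317.4219]
0.7 [482.1095 368.6711]
[303.103  334.9857] [400.651  206.4128]
```

The camera puts the lever at about 0.1 rad, the same as before the strap was pushed. Pressing down now.

>>> move_arm(
  series="0 0 0 0 0.0 0.1 -1;0 0 0 0 0 0.2 -1;0 0 0 0 0 0.28 -1;0 0 0 0.01 0 0.35 -1;0 0 0 0.02 0 0.4 -1;0 0 0 0.03 0 0.45 -1;0 0 0 0.04 0 0.5 -1;0 0 0 0.05 0 0.55 -1",
)

```text
time: 12.6
tool_pos: [0.554, -0.138, 0.1469]
tcp_rot: [-2.197, 2.244, -0.003]
wrist_force: [1.2, -0.7, 3.6]
width: -0.002
```

```bash
python3 st.py;  python3 - <<'E'
from h import *
s=cam("side")
b=s["pixels"][150:290,270:420,::-1]
cv2.imwrite("pics/s7.png",cv2.resize(b,(600,560),interpolation=cv2.INTER_CUBIC))
E
```

```text
t 12.6 p [ 0.554  -0.138   0.1469] F [  1.2545 -94.7636 146.8547] f [ 1.227  -0.6638  3.5518] w -0.0023395732967855577 q [-0.2876  0.1576  1.938  -0.0002  1.0439  1.3047]
tilt [ 0.002  -0.0008 -1.    ] xdir [-0.0214 -0.9998  0.0007]
```

View pics/s7.png

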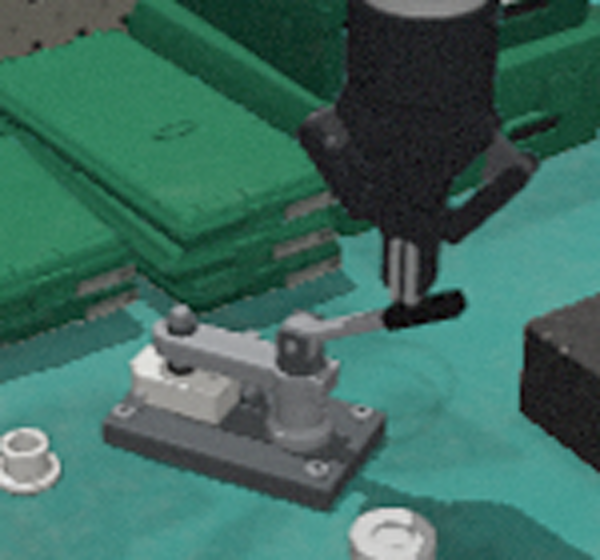

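The lever follows the fingertips and the block is still. I'll continue to the end stop.

>>> move_arm(
  series="0 0 0 0.01 0 0.05 -1;0 0 0 0.02 0 0.1 -1;0 0 0 0.03 0 0.15 -1;0 0 0 0.04 0 0.19 -1;0 0 0 0.05 0 0.23 -1;0 0 0 0.05 0 0.26 -1;0 0 0 0.05 0 0.28 -1;0 0 0 0.05 0 0.28 -1",
)

```text
time: 13.45
tool_pos: [0.5528, -0.1424, 0.1179]
tcp_rot: [2.197, -2.245, -0.001]
wrist_force: [1.4, -1.0, 2.3]
width: -0.001
```

>>> move_arm(
  series="0 0 0 0 0 0.01 -1;0 0 0 0 0 0.02 -1;0 0 0 0 0 0.03 -1;0 0 0 0 0 0.04 -1;0 0 0 0 0 0.04 -1;0 0 0 0 0 0.04 -1;0 0 0 0 0 0.04 -1;0 0 0 0 0 0.04 -1",
)

```text
time: 14.25
tool_pos: [0.5531, -0.1427, 0.1162]
tcp_rot: [2.198, -2.245, 0.001]
wrist_force: [-4.7, -0.8, 14.7]
width: -0.002
```

```bash
python3 st.py
```

```text
t 14.25 p [ 0.5531 -0.1427  0.1162] F [  0.4737 -99.5005 116.2048] f [-4.7105 -0.844  14.7095] w -0.0016043662490542526 q [-0.2958  0.1933  1.9594 -0.0005  0.9887  1.2964]
tilt [ 0.0001 -0.0005 -1.    ] xdir [-0.0212 -0.9998  0.0005]
```

>>> move_arm(
  series="0 0 0 0 0 0.01 -1;0 0 0 0 0 0.02 -1;0 0 0 0 0 0.03 -1;0 0 0 0 0 0.03 -1;0 0 0 0 0 0.03 -1;0 0 0 0 0 0.03 -1;0 0 0 0 0 0.03 -1;0 0 0 0 0 0.03 -1",
)

```text
time: 15.05
tool_pos: [0.5543, -0.1429, 0.1158]
tcp_rot: [-2.197, 2.244, -0.004]
wrist_force: [-8.4, 0.6, 26.1]
width: -0.003
```

```bash
python3 st.py
```

```text
t 15.05 p [ 0.5543 -0.1429  0.1158] F [  1.6552 -99.6596 115.7825] f [-8.4201  0.5665 26.0518] w -0.0026896899871068952 q [-0.2957  0.1944  1.959  -0.0003  0.9855  1.2963]
tilt [ 0.0026 -0.001  -1.    ] xdir [-0.021  -0.9998  0.001 ]
```

The TCP stood at 116 mm while the force rose to 26 N, so the lever is on its end stop. I'll lift straight up and move away so the cameras can see.

>>> move_arm(
  series="0 0 0 0 0 -0.1 -1;0 0 0 0 0 -0.25 -1;0 0 0 0 0 -0.45 -1;0 0 0 0 0 -0.65 -1;0 0 0 0 0 -0.85 -1;0 0 0 0 0 -1 -1;0 0 0 0 0 -1 -1;0 0 0 0 0 -1 -1",
)

```text
time: 15.85
tool_pos: [0.5528, -0.1423, 0.2109]
tcp_rot: [2.198, -2.245, -0.001]
wrist_force: [0.4, -0.7, -0.8]
width: 0.0
```

>>> move_arm(
  series="0 0 0 0.15 0 -0.1 -1;0 0 0 0.3 0 -0.2 -1;0 0 0 0.5 0 -0.3 -1;0 0 0 0.7 0 -0.3 -1;0 0 0 0.9 0 -0.3 -1;0 0 0 1 0 -0.3 -1;0 0 0 1 0 -0.3 -1;0 0 0 1 0 -0.3 -1",
)

```text
time: 16.65
tool_pos: [0.5506, -0.2427, 0.2411]
tcp_rot: [-2.196, 2.246, 0.001]
wrist_force: [-0.5, 0.8, -0.3]
width: -0.001
```

>>> move_arm(
  series="0 0 0 0.15 0.2 0 -1;0 0 0 0.3 0.4 0 -1;0 0 0 0.5 0.6 0 -1;0 0 0 0.7 0.8 0 -1;0 0 0 0.9 1 0 -1;0 0 0 1 1 0 -1;0 0 0 1 1 0 -1;0 0 0 1 1 0 -1",
)

```text
time: 17.45
tool_pos: [0.4495, -0.3397, 0.2413]
tcp_rot: [-2.197, 2.244, 0.0]
wrist_force: [0.2, 0.0, 0.5]
width: 0.001
```

```bash
python3 st.py;  python3 - <<'E'
from h import *
t=cam("top");s=cam("side")
a=t["pixels"][170:290,240:384,::-1];b=s["pixels"][150:290,260:410,::-1]
cv2.imwrite("pics/t8.png",cv2.resize(a,(720,600),interpolation=cv2.INTER_CUBIC))
cv2.imwrite("pics/s8.png",cv2.resize(b,(600,560),interpolation=cv2.INTER_CUBIC))
for l in (0.5,.6,.7):
    e=np.radians(45)-l
    q=proj(s,W(0,-35-104*np.cos(e),82+104*np.sin(e)));print(l,(q-[260,150]+.4)*4)
E
```

```text
t 17.45 p [ 0.4495 -0.3397  0.2413] F [ -98.5455 -298.7977  241.2608] f [0.1585 0.0317 0.5284] w 0.0007063827409700814 q [-0.6918  0.0618  1.8597  0.0009  1.2202  0.8998]
tilt [ 0.0004  0.0007 -1.    ] xdir [-0.0211 -0.9998 -0.0007]
0.5 [517.6702 334.7137]
0.6 [520.8282 351.8609]
0.7 [522.1095 368.6711]
```

View pics/t8.png

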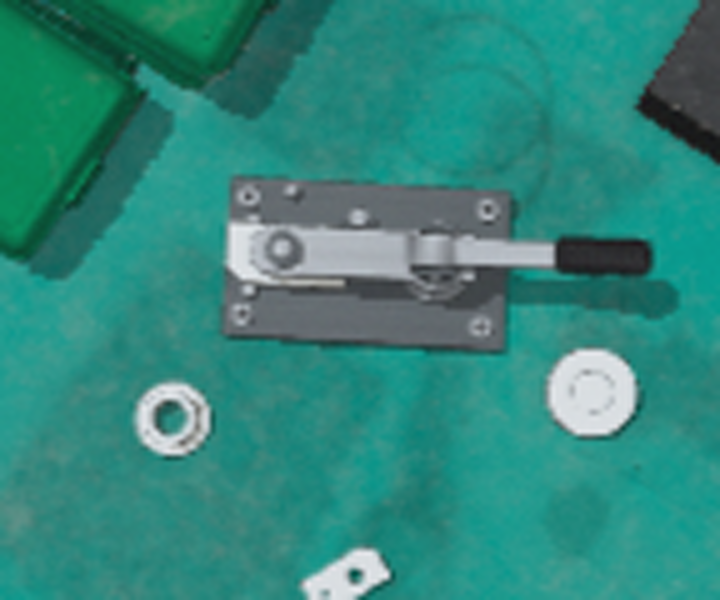

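View pics/s8.png

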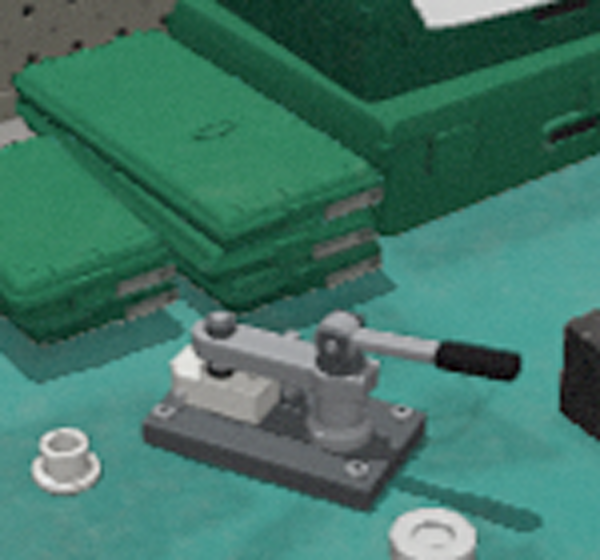

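The lever end is at side crop (520,366), where 0.70 predicts (522,369). The spindle's top highlight seems about 1 px off its earlier place, so I'll check the strap angle and the block more closely.

Run:
```python
from h import *
t=cam("top")
im=t["pixels"][:,:,::-1]
a=cv2.resize(im[200:245,280:350],None,fx=11,fy=11,interpolation=cv2.INTER_CUBIC)
def mk(x,y,z,c):
    q=(proj(t,W(x,y,z))-[280,200]+.5)*11; cv2.circle(a,tuple(int(v) for v in q),3,c,-1)
for ang,c in((0,(0,0,255)),(.06,(255,0,0))):
    er=np.array([-np.sin(ang),np.cos(ang)]);en=np.array([np.cos(ang),np.sin(ang)])
    for sg in(12,-12):
        for r in(30,50,70):
            p=er*r+en*sg+[0,-35]; mk(*p,64,c)
    p=-er*103.6+[0,-35]; mk(*p,91,c)
    p=er*75+[0,-35]; mk(*p,78,c)
for x,y in((17.5,4),): mk(x,y,61,(0,255,0))
for x in(-41,41):
    for y in(-72,72): mk(x,y,16,(0,255,0))
cv2.imwrite("pics/t9.png",a)
im5=cv2.imread("pics/t5.png")[160:350,200:450];im8=cv2.imread("pics/t8.png")[160:350,200:450]
cv2.imwrite("pics/cmp.png",cv2.resize(np.hstack([im5,im8]),None,fx=1.6,fy=1.6))
```

```text
(no output)
```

View pics/t9.png

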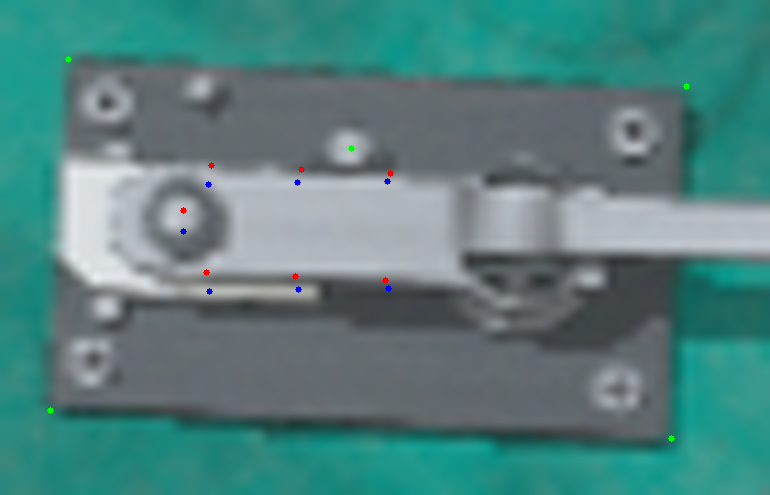

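View pics/cmp.png

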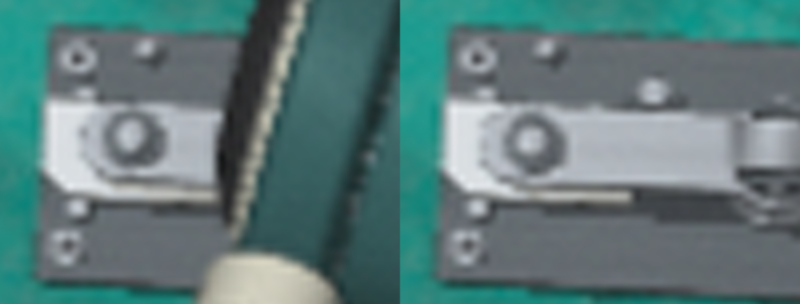

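Run:
```python
from h import *
ims=[cam("top")["pixels"] for _ in range(6)]
now=np.mean([cv2.cvtColor(i,cv2.COLOR_RGB2GRAY).astype(float) for i in ims],0)
col=np.mean(ims,0)
cv2.imwrite("pics/now_top.png",col[:,:,::-1].astype(np.uint8))
o=cv2.imread("pics/top0.png");old=cv2.cvtColor(o,cv2.COLOR_BGR2GRAY).astype(float)
t5=cv2.resize(cv2.imread("pics/t5.png"),(144,120),interpolation=cv2.INTER_AREA);t5g=np.zeros_like(old);t5g[170:290,240:384]=cv2.cvtColor(t5,cv2.COLOR_BGR2GRAY)
# patch shifts by phase correlation: plate-left screw/pin refs, block left end, spindle
def sh(A,B,x0,x1,y0,y1):
    return cv2.phaseCorrelate(A[y0:y1,x0:x1].copy(),B[y0:y1,x0:x1].copy(),cv2.createHanningWindow((x1-x0,y1-y0),cv2.CV_64F))
print("screw old-now",sh(old,now,284,296,203,215),"lowscrew",sh(old,now,282,295,227,239))
print("block left old-now",sh(old,now,281,291,211,231)); print("block left t5-now",sh(t5g,now,281,291,211,231)); print("t5 screw",sh(t5g,now,284,296,203,213))
print("spindle t5-now",sh(t5g,now,289,305,211,228))
# column edges: block left edge
def edge(P,rising=True):
    g=np.gradient(P); i=np.argmax(g if rising else -g); i=min(max(i,1),len(P)-2); y=np.abs(g[i-1:i+2]); d=.5*(y[0]-y[2])/(y[0]-2*y[1]+y[2]); return i+d
for nm,I in(("old",old),("t5",t5g),("now",now)):
    print(nm,"block left edge",[round(280+edge(I[y,280:290]),2) for y in(216,218,220,222)],"top edge",[round(206+edge(I[206:219,x]),2) for x in(287,288,289)],
     "strap lower edge", [round(220+edge(I[220:227,x],False),2) for x in (300,302,304,306,308)],"strap upper",[round(206+edge(I[206:219,x]),2) for x in (302,304,306,308)])
```

```text
screw old-now ((0.014009118225261297, 0.05393088252120215), 1.046355340878658) lowscrew ((0.45075161572515476, -0.02202127915112584), 1.0100152751209022)
block left old-now ((0.03355094187733876, 0.0619258532865814), 0.9878337168003425)
block left t5-now ((-0.04510996102745768, 0.23840864386931138), 0.8745696793025912)
t5 screw ((0.06097463546790749, 0.079980590161707), 1.0037124542403046)
spindle t5-now ((-0.09388721847689041, 0.31597028436335783), 1.163459316235177)
old block left edge [np.float64(285.14), np.float64(285.09), np.float64(285.04), np.float64(284.88)] top edge [np.float64(214.04), np.float64(214.09), np.float64(214.27)] strap lower edge [np.float64(-inf), np.float64(216.5), np.float64(222.83), np.float64(218.5), np.float64(222.5)] strap upper [np.float64(214.57), np.float64(214.73), np.float64(215.0), np.float64(215.21)]
t5 block left edge [np.float64(285.14), np.float64(285.06), np.float64(285.03), np.float64(284.9)] top edge [np.float64(214.01), np.float64(214.06), np.float64(214.18)] strap lower edge [np.float64(222.9), np.float64(223.37), np.float64(223.84), np.float64(223.96), np.float64(220.67)] strap upper [np.float64(214.93), np.float64(215.09), np.float64(215.1), np.float64(208.1)]
now block left edge [np.float64(285.14), np.float64(285.08), np.float64(285.03), np.float64(284.84)] top edge [np.float64(214.02), np.float64(214.09), np.float64(214.27)] strap lower edge [np.float64(223.97), np.float64(223.98), np.float64(224.01), np.float64(224.02), np.float64(224.1)] strap upper [np.float64(215.15), np.float64(214.77), np.float64(215.31), np.float64(215.51)]<stdin>:16: RuntimeWarning: divide by zero encountered in scalar divide
```

The block hasn't moved (under 0.1 px, about 0.2 mm). The strap may have crept a hair off its stop from side friction on the lever, so I'll put a number on its angle.

Run:
```python
from h import *
import pickle
t,s=pickle.load(open("cams.pkl","rb"))
im=cv2.imread("pics/now_top.png");hsv=cv2.cvtColor(im,cv2.COLOR_BGR2HSV);g=cv2.cvtColor(im,cv2.COLOR_BGR2GRAY).astype(float)
# grip: weight darkness
sub=g[212:230,352:371];w=np.clip(60-sub,0,None)
ys,xs=np.mgrid[212:230,352:371];c=(w*xs).sum()/w.sum(),(w*ys).sum()/w.sum()
f=F(onz(t,*c,.089));print("grip",c,f,"a",np.arctan2(f[0],-(f[1]+35)))
# lever bar centre rows: bright bar columns 335..350, rows 215..230
pts=[]
for x in range(336,350,2):
    col=g[214:228,x];print(x,col.astype(int))
for x in range(302,322,3): print("strap",x,g[208:230,x].astype(int))
# plate yaw by edges: top & bottom plate edges saturation
sat=hsv[...,1].astype(float)
def cross(prof,th):
    i=np.where((prof[:-1]-th)*(prof[1:]-th)<0)[0];return i[0]+(prof[i[0]]-th)/(prof[i[0]]-prof[i[0]+1])
T=np.array([[x,200+cross(sat[200:212,x],110)] for x in range(291,338)]);B=np.array([[x,250-cross(sat[250:225:-1,x],110)] for x in range(291,336)])
for nm,Q in(("top",T),("bot",B)):
    k=np.polyfit(Q[:,0],Q[:,1],1);a,b=[onz(t,x,np.polyval(k,x),.016) for x in(290,338)]
    d=a-b;print(nm,"yaw",np.arctan2(-d[0],d[1]),"fix x",F(a)[0],F(b)[0])
```

```text
grip (np.float64(360.4138080764221), np.float64(220.89926183239254)) [   0.25   -114.9249   89.    ] a 0.0031283788643736016
336 [ 93 102 100 113 184 184 185 186 179  65  67  68  68  69]
338 [ 82 102 101 112 179 184 186 187 181  72  68  67  68  68]
340 [100 101 100 109 166 184 186 188 185  85  66  66  68  67]
342 [ 74  78  77  91 138 185 185 188 185  89  79  71  72  75]
344 [103 106 104 108 144 184 185 188 187 103 100  83  76  76]
346 [102 105 105 110 137 185 185 189 189 113 110 105  76  80]
348 [108 107 113 112 132 186 185 189 189 118 116 112  76  81]
strap 302 [104 102 106 105 105 105 107 131 188 182 183 181 179 179 183 184 174 106
 178  69  74 106]
strap 305 [106 103 106 105 105 105 108 133 188 181 183 182 178 179 182 183 180 103
 174  93  72 105]
strap 308 [105 105 105 105 105 103  95  92 184 180 182 181 177 175 181 182 181  93
 151  96  76 103]
strap 311 [106 105 103 111 180 181 179  85 179 180 182 181 176 175 180 181 182  96
  68  69  71  96]
strap 314 [105 105 103 104 105 100  91  91 182 179 181 180 176 174 177 180 182 109
  66  69  67  72]
strap 317 [105 105 103 105 105 105 104 109 148 180 179 179 176 174 176 178 177 127
  67  68  67  73]
strap 320 [104 105 102 104 105 103 104 107 138 171 170 170 169 167 170 176 177 151
  68  69  67  72]
top yaw -0.034193956662960455 fix x 41.47781753375665 40.09969344390169
bot yaw -0.03397666338159055 fix x -40.973827017818365 -42.3190875242215
```

Relative to the plate edges, the strap and lever edges give an angle of about 0–0.01 rad, and the spindle moved only about 0.2 px (0.5 mm) after the stop push. The less certain grip centroid suggests up to 0.02. Nudging the strap with the foot pressing could drag the block, so I'll leave it and hand in.

Run:
```python
import cv2,numpy as np
a=cv2.imread("pics/top0.png").astype(int);b=cv2.imread("pics/now_top.png").astype(int)
for n,(x0,x1,y0,y1) in dict(bush=(264,286,244,264),ring=(346,370,237,260),bottle1=(178,198,264,284),bottle2=(378,398,34,62),plug=(424,466,268,286)).items():
    print(n,np.abs(a-b)[y0:y1,x0:x1].mean().round(1))
from workcell import bot
print(bot.read_state()["wrist_force"],bot.finish_job())
```

```text
bush 5.1
ring 5.4
bottle1 3.4
bottle2 3.3
plug 33.3
the job is handed in; nothing more can be done
[-0.39752618 -0.01394776  0.28126821] None
```

Run:
```python
import cv2,numpy as np
a=cv2.imread("pics/top0.png")[225:315,330:480];b=cv2.imread("pics/now_top.png")[225:315,330:480]
cv2.imwrite("pics/plug.png",cv2.resize(np.hstack([a,b]),(780,234)))
```

```text
(no output)
```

View pics/plug.png

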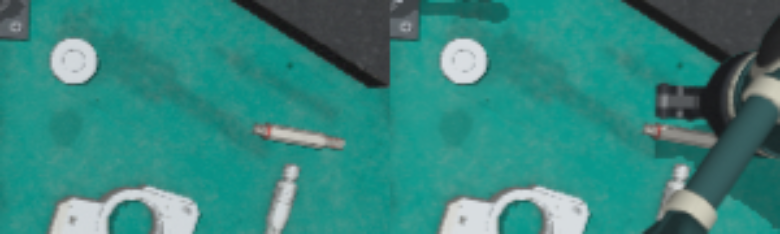

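The block is clamped and the job is handed in. I pushed the strap round with the closed fingertips until it stopped, then pressed the cam lever down to its end stop. I lifted off and moved the arm clear. It took about 18 s.

**Last checks:**
- **Strap:** At the stop the tool stood still while the force rose to 16 N, and the camera put the strap at 0 within 0.01 rad. After the lever was pressed, most measurements gave 0 to 0.01 rad. One rougher reading, from the lever's grip, gave about 0.02. Sideways friction on the lever may have moved the strap slightly off its stop. I did not push it back, because that could have dragged the block.
- **Lever:** The tool stood still while the force rose to 26 N. After I lifted off, the camera showed the lever at about 0.7.
- **Block:** It moved less than about 0.2 mm in the top view. It lies with its 60 mm side along the fixture's y, not x as the description says. I left it that way, since it was not to be shifted.
- **Loose things:** The bush, ring and bottle show no change. In the last top view the arm partly hides the plug; the end that shows is where it was.

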